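# Shelve the matching volume in the desk book rack

## Task

On the desk stands a wooden book rack with a fixed end wall, one book already standing against that wall, and a sliding end stop with a grip bar. Among the loose books on the desk find the one of the same size as the book in the rack, stand it upright in the rack beside its fellow, in line with it, and then slide the end stop towards the wall until both books stand snug between wall and stop.

Things in the scene. Friction and masses are not known exactly. Their poses are not given: they have to be found in the camera images.
- volume: The loose cloth-bound book to shelve, rigid, about 0.37 kg, upright on the desk: 34 mm thick (y), 105 deep (x, spine at -x), 150 tall (z), the size of the one in the rack. Origin: centre of its underside. Pinch it across its thickness from above. Other upright books near it look alike but measure 58 x 115 x 175, 18 x 100 x 135 and 30 x 75 x 105 mm (thick x deep x tall).
- shelved: The book already in the rack, loose, same size and look (34 mm thick, 105 mm deep, 150 mm tall), standing within 5 mm of the fixed wall. Origin: centre of its underside; axes as for the loose book.
- rack: Wooden book rack, fixed to the desk. Origin: centre of the underside of its base board (150 mm in x, 360 in y, 18 thick, open at front and back). The row runs along y: books stand on the board centred at x = 0, thickness along y. Fixed end wall at the +y end: 130 mm wide, 20 thick, top at z = 158, inner face at y = +160. Towards -y from there is the sliding stop (see joint).
- stop (a joint): Clear space (m) from wall face to the stop's inner face, so that face is at rack y = 0.160 - value. Starts 0.18 to 0.22, stays where left (2 N friction); two books snug: 0.068. Plate 130 mm wide, 12 thick, top at rack z = 149. Grip bar along x, 100 mm long, 16 thick, z 102 to 122, centred 85 mm behind (-y of) that inner face, on 2 posts at x = +-40: pinch across y from above or push.
Things that resemble listed ones, but are neither listed nor needed, are in the scene too. What is shaped like the volume but orange or purple is not meant.

How it is judged:
By the outcome, as a careful person would: the job done as asked, in the order asked, and still so for the second after the job is handed in, with the robot touching nothing.
It also fails if it takes over 56 s, if anything falls off the work surface, if the arm or the gripper's body presses on something with over 40 N, if the wrist force passes 120 N, or if a joint passes its speed limit or range.

## Robot

A 6-joint arm with a two-finger parallel gripper is mounted at the origin on the work surface. World frame = base frame: x ahead of the robot, y to its left, z up, the work surface at z = 0. Lengths are in m, angles in degrees, forces in N, time in s.
With the tool pointing down it reaches from about 0.375 to 0.75 m from the base axis. Payload 9 kg.
Tool frame: the origin (TCP) lies where the fingers leave the gripper's body, on its centre line; the fingertips stand 73 mm ahead of it and the grasp point (between the pads) lies 54 mm ahead of it (robot.tip_reach is the distance from the TCP to the fingertips, in m); z points along the fingers, y is the line along which they close (so a half turn about z gives the same grasp; the last joint's range is limited). The gripper opens to 85 mm and grips with 20 to 120 N. Pads are 22 mm wide; open, the fingers measure 114 mm over their backs; the gripper's body (76 mm by 85 mm) begins 54 mm behind the grasp point. The pads swing forward as they close: fully open they stand 13 mm farther back than shut.
Start: joints at [57.198, 5.964, 5.575, 89.605, 0, 77.527], TCP at [0.208, 0.563, 0.304] pointing down, gripper open.
Joint ranges: [-171.21, 171.21], [-48.23, 106.86], [-62.78, 66.21], [-105.2, 120.99], [-86.42, 89.51], [-180, 180]. Speed limits (degrees/s): [127.2, 127.2, 147.25, 180, 180, 180].

## Interface

Orientations are given as [roll, pitch, yaw] about the fixed x, y, z axes, in that order (R = Rz(yaw) Ry(pitch) Rx(roll)).
In Python, from plant import robot gives the robot as it stands. Calls block until the motion is done:
- robot.move_pose(position, orientation): joint-space move of the TCP to a pose.
- robot.line_to(position, vel=0.15, rotation=None, guard=None): straight line of the TCP; rotation=None keeps the orientation; vel is the mean speed in m/s. With guard (N) it stops when the force on the tool has changed by that much, and returns True; else False.
- robot.goto_joints(angles): joint-space move.
- robot.set_gripper(opening): finger opening in m; the grip force is fixed at half the most; returns when the fingers have stopped.
- robot.pause(seconds).
- robot.ik(position, orientation): joint angles nearest the present ones, or None.
- robot.observe(): the state.
- robot.grab_frame(name): name is "scene" or "top"; returns the picture (420x560x3 uint8, blue, green, red); there is no depth.
- robot.get_calibration(name): a dict with "vertical_fov" (degrees; the focal length in pixels is half the picture's height over the tangent of half this angle, whatever the lens; pixels are square), "cx", "cy" (the principal point, pixels), "rvec" (rotation vector, rad) and "tvec" (3), from world to camera coordinates, as OpenCV has them. Camera axes: x right, y down, z forward; pixel columns grow to the right and rows downward; lengths in m; the calibration is good to about 2 mm. A picture is of the moment at which its call begins. get_calibration takes no time and is no camera call.
A pose or a line that the arm cannot do raises robot.IKError and nothing moves.
- robot.job_done(): hands the job in; it is judged then, once.
The state is a dict: "time": time; "q": joint angles; "qvel": joint speeds; "joint_torque": joint torques, N m; "tool_pos": TCP position; "tcp_rot": TCP orientation; "ft_force": force on the tool from outside, world axes, zero at the start; "torque": the same for the moment, N m; "gripper_width": finger opening in m; "gripper_force": force on a finger pad.
Only numpy, scipy, OpenCV 4.12 (cv2) and the standard library are available. Lean on these libraries where they do the work, as an engineer would, in place of code of your own. Each camera call takes 0.05 s, during which the arm holds its last target. There are 200 camera calls.

## Working session

There is one attempt and no reset: what is moved stays moved. The work goes in short steps, each a Python script; the robot and the scene stay as the last script left them, time stands still between calls to the robot, and variables do not carry over. Pictures are saved under pics/ and viewed, at most 10 in all, crops included, and the job is handed in when it is done.

```bash
ls; mkdir -p pics; python3 - <<'E'
from plant import robot
import cv2
for n in("scene","top"):
    cv2.imwrite(f"pics/{n}0.png",robot.grab_frame(n)); print(n,robot.get_calibration(n))
o=robot.observe();print(o["time"],o["tool_pos"],o["tcp_rot"],o["gripper_width"])
E
```

```text
pics
scene {'vertical_fov': 43.04991381001815, 'cx': 285.32333610626733, 'cy': 203.52510798713297, 'rvec': array([ 1.93923906, -2.16526763,  0.35071574]), 'tvec': array([-0.00560986,  0.45074691,  1.15631681])}
top {'vertical_fov': 54.12898293460828, 'cx': 282.3339147824455, 'cy': 203.1390300888055, 'rvec': array([ 2.13295835, -2.14377459,  0.16857545]), 'tvec': array([-0.0662442 ,  0.42575668,  0.93544339])}
0.1 [0.20831836 0.56244773 0.30320155] [-1.79933054e+02 -1.39785235e-02  1.59673259e+02] 0.085567453415692
```

View pics/scene0.png

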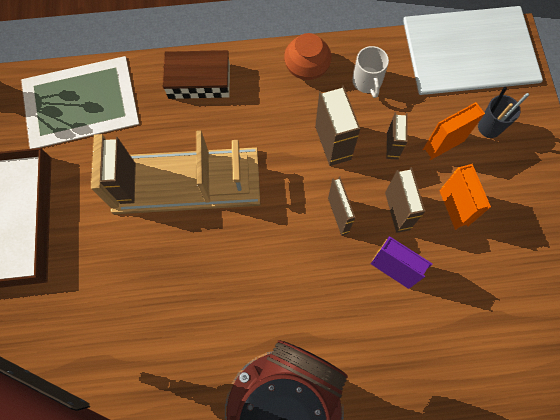

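View pics/top0.png

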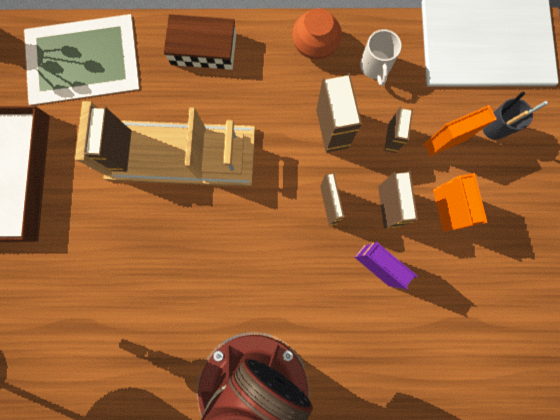

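Candidates (top picture): cream-topped books at (338,95) big, (400,125) small, (330,195) thin and (400,195) medium. The orange books at (462,130) and (460,200) and the purple one at (385,265) are excluded by colour. By size I expect the medium one at (400,195), and I'll measure to check.

```bash
cat > h.py <<'E'
import numpy as np,cv2
from plant import robot
def ray(name,px,z):
    c=robot.get_calibration(name);f=210/np.tan(np.radians(c["vertical_fov"]/2))
    R=cv2.Rodrigues(c["rvec"])[0];C=-R.T@np.ravel(c["tvec"])
    px=np.atleast_2d(np.array(px,float))
    d=np.c_[(px[:,0]-c["cx"])/f,(px[:,1]-c["cy"])/f,np.ones(len(px))]@R
    return (C+d*((z-C[2])/d[:,2])[:,None])[:,:2]
def cream(name,im,box,z):
    "page-top blobs in box -> world rect (centre, sides, angle of long side)"
    m=cv2.inRange(cv2.cvtColor(im,cv2.COLOR_BGR2HSV),(0,0,125),(40,75,255))
    x0,y0,x1,y1=box;k=np.zeros_like(m);k[y0:y1,x0:x1]=m[y0:y1,x0:x1]
    c=max(cv2.findContours(k,cv2.RETR_EXTERNAL,cv2.CHAIN_APPROX_NONE)[0],key=cv2.contourArea)
    w=ray(name,c[:,0],z)
    r=cv2.boxPoints(cv2.minAreaRect((w*1000).astype(np.float32)))/1000
    a,b=r[1]-r[0],r[2]-r[1]
    if np.linalg.norm(a)<np.linalg.norm(b): a,b=b,a
    return r.mean(0),np.linalg.norm(b),np.linalg.norm(a),(np.degrees(np.arctan2(a[1],a[0]))+90)%180-90,cv2.boundingRect(c)
E
python3 - <<'E'
from h import *
np.set_printoptions(precision=4,suppress=True)
im={n:cv2.imread(f"pics/{n}0.png") for n in("scene","top")}
B={"top":dict(big=(310,65,365,160,.175),small=(383,100,415,155,.105),thin=(315,165,350,230,.135),med=(375,165,420,235,.15),shelved=(84,100,108,160,.168)),
"scene":dict(big=(310,80,365,170,.175),small=(383,105,412,165,.105),thin=(322,170,360,240,.135),med=(380,160,430,235,.15),shelved=(98,130,136,210,.168))}
for n in B:
    for k,b in B[n].items(): print(n,k,*cream(n,im[n],b[:4],b[4]))
# rack base board top corners, rough: stop end
print(ray("top",[[254,126],[250,185],[254,185]],.018),ray("scene",[[257,149],[259,203]],.018))
t=im["top"];a=cv2.resize(t[85:205,70:270],None,fx=4,fy=4,interpolation=cv2.INTER_CUBIC)
cv2.imwrite("pics/rack.png",a)
a=cv2.resize(t[60:240,305:425],None,fx=3.3,fy=3.3,interpolation=cv2.INTER_CUBIC);cv2.imwrite("pics/books.png",a)
E
```

```text
top big [ 0.6195 -0.1937] 0.05145682 0.10621959 10.775368 (325, 76, 34, 51)
top small [ 0.5955 -0.3427] 0.022792334 0.06587 -10.7738495 (397, 109, 14, 29)
top thin [ 0.4261 -0.1791] 0.011791349 0.09187027 10.891129 (328, 174, 14, 43)
top med [ 0.4221 -0.3241] 0.027327076 0.09736232 5.593796 (396, 172, 20, 47)
top shelved [0.5608 0.3223] 0.026662135 0.09616224 -3.4451828 (86, 108, 18, 45)
scene big [ 0.6196 -0.1954] 0.051959056 0.10497637 10.830582 (322, 88, 36, 45)
scene small [ 0.5962 -0.3449] 0.021333268 0.06402934 -10.058212 (396, 115, 10, 25)
scene thin [ 0.4262 -0.1809] 0.012168424 0.09025532 11.212479 (335, 179, 18, 38)
scene med [ 0.4221 -0.3259] 0.027668348 0.09574539 5.361412 (399, 170, 24, 42)
scene shelved [0.5595 0.3202] 0.026540749 0.09383049 -2.7435532 (102, 140, 14, 40)
[[ 0.6213  0.0007]
 [ 0.4727  0.0095]
 [ 0.4726 -0.0002]] [[ 0.6163 -0.0024]
 [ 0.4739  0.0061]]
```

View pics/rack.png

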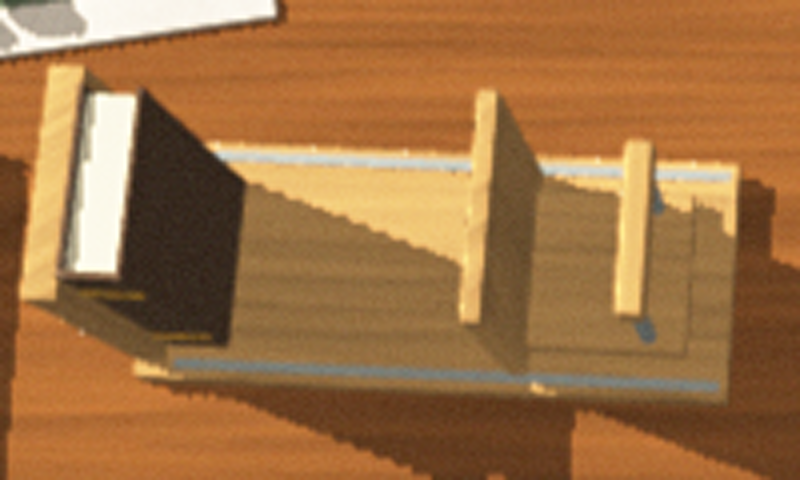

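View pics/books.png

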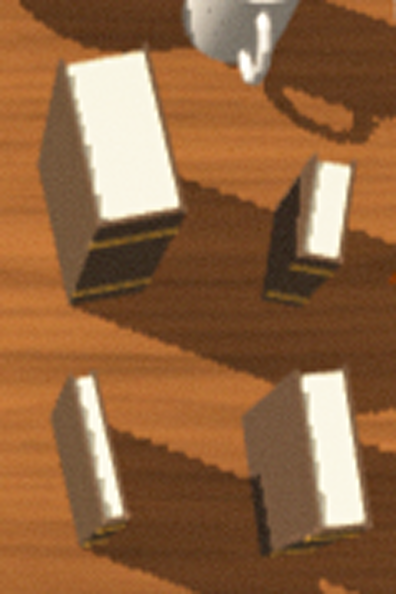

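The medium book's page top (27.5×96.5 mm) matches the shelved one (26.6×95 mm), and the other three differ, so the volume is at (400,195). The rack crop shows the wall, stop plate and grip bar clearly. I'll get the rack frame from their top corners.

```bash
python3 - <<'E'
from h import *
np.set_printoptions(precision=4,suppress=True)
cr=lambda p:np.array(p)/4+[70,85]-.4
P=dict(wall=([[50,66],[85,66],[55,300],[22,298]],.158),plate=([[478,90],[497,90],[478,323],[460,322]],.149),bar=([[627,140],[653,141],[640,316],[615,315]],.122),end=([[740,165],[727,402]],.018))
for k,(p,z) in P.items():
    w=ray("top",cr(p),z);d=(w[0]+w[1])/2-(w[2]+w[3])/2 if len(w)==4 else w[0]-w[1]
    print(k,w.mean(0),np.linalg.norm(d),np.degrees(np.arctan2(d[1],d[0])));
for y in(5.5,-174.5):
    for p in([.422,-.325,.26],[.422,-.325,.174]): print(y,robot.ik(p,[180,0,y]))
for y in(-3,177):
    for p in([.56,.27,.3],[.56,.27,.195],[.54,.05,.18]): print(y,robot.ik(p,[180,0,y]))
E
```

```text
wall [0.5645 0.3523] 0.12844083351384208 -2.7379533549827237
plate [0.5533 0.1293] 0.1288729355512583 -2.6177961672849355
bar [0.5491 0.0499] 0.0996901220370343 -3.031661182908149
end [0.5471 0.0027] 0.1494675657249291 -2.6819442869054653
5.5 [-51.6836  -6.0841 -11.0269  85.0571   0.     122.8164]
5.5 [-51.6836  -4.8556 -18.8307  76.0248   0.     122.8164]
-174.5 [-51.6836  -6.0841 -11.0269  85.0571   0.     -57.1836]
-174.5 [-51.6836  -4.8556 -18.8307  76.0248   0.     -57.1836]
-3 [  13.7084    9.7645    9.2841   89.5197    0.     -163.2916]
-3 [  13.7084   10.1429   -1.2076   78.6495    0.     -163.2916]
-3 [ -8.5361  -3.3023 -16.7157  76.5867   0.     174.4639]
177 [13.7084  9.7645  9.2841 89.5197  0.     16.7084]
177 [13.7084 10.1429 -1.2076 78.6495  0.     16.7084]
177 [ -8.5361  -3.3023 -16.7157  76.5867   0.      -5.5361]
```

```bash
cat >> h.py <<'E'
A=np.radians(-2.7);RO=np.array([.556,.1825])
RR=np.array([[np.cos(A),-np.sin(A)],[np.sin(A),np.cos(A)]])
rk=lambda x,y,z:[*(RO+RR@[x,y]),z]
inv=lambda p:RR.T@(np.array(p)[:2]-RO)
def st(s=""):
    o=robot.observe();print(s,round(o["time"],2),np.round(o["tool_pos"],4),np.round(o["gripper_width"],4),np.round(o["gripper_force"],1),np.round(o["ft_force"],1))
E
python3 - <<'E'
from h import *
print(robot.ik([.422,-.325,.385],[180,0,-174.5]) is not None, robot.ik(rk(-.0025,.078,.40),[180,0,177.3]) is not None)
robot.set_gripper(.062)
robot.move_pose([.422,-.325,.29],[180,0,-174.5]);st("above")
print(robot.line_to([.422,-.325,.176],vel=.12,guard=10));st("down")
robot.set_gripper(.0);st("grip")
robot.line_to([.422,-.325,.385],vel=.15);st("up")
cv2.imwrite("pics/lift.png",np.hstack([cv2.resize(robot.grab_frame(n),(400,300)) for n in("scene","top")]))
E
```

```text
True True
above 3.66 [ 0.4224 -0.3246  0.29  ] 0.062 0.0 [-0.6  0.6  0.7]
False
down 4.76 [ 0.4223 -0.3254  0.1769] 0.0622 0.0 [-0.3 -0.1  0.3]
grip 5.12 [ 0.4223 -0.3252  0.1768] 0.0336 60.5 [-1.   1.   6.3]
up 6.67 [ 0.4219 -0.3248  0.3841] 0.0333 59.9 [ 0.6  0.3 -3.1]
```

View pics/lift.png

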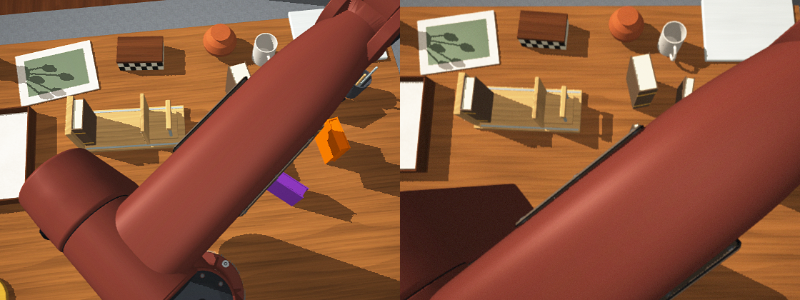

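The arm hides the book, but the gripper reads 33.5 mm and about 3.6 N of weight, so it holds the right book. The rack at (525,105) in the right half is undisturbed. Next, the placing.

```bash
python3 - <<'E'
from h import *
x,y=-.0025,.078; O=[180,0,177.3]
robot.move_pose(rk(x,y,.385),O);st("over")
robot.line_to(rk(x,y,.205),vel=.13);st("low")
print(robot.line_to(rk(x,y,.191),vel=.03,guard=5));st("down")
robot.set_gripper(.052);st("open")
robot.line_to(rk(x,y,.30),vel=.15)
robot.move_pose(rk(0,-.13,.30),O);st("up")
f=robot.grab_frame("top");g=robot.grab_frame("scene");cv2.imwrite("pics/topP.png",f)
cv2.imwrite("pics/placed.png",np.hstack([cv2.resize(a[y0:y0+140,70:270],None,fx=2,fy=2,interpolation=2) for a,y0 in((f,75),(g,100))]))
E
```

```text
over 8.92 [0.5576 0.2596 0.385 ] 0.0334 59.8 [ 0.2  0.3 -5.5]
low 10.45 [0.5576 0.2607 0.206 ] 0.0335 59.8 [ 0.7  0.2 -4. ]
True
down 10.85 [0.5576 0.261  0.1947] 0.033 60.9 [0.1 1.  4.1]
open 11.18 [0.5572 0.2593 0.1941] 0.0517 4.6 [-1.3 -8.1  5.2]
up 12.88 [0.5499 0.0534 0.2997] 0.052 0.0 [-0.1  0.1  0.2]
```

View pics/placed.png

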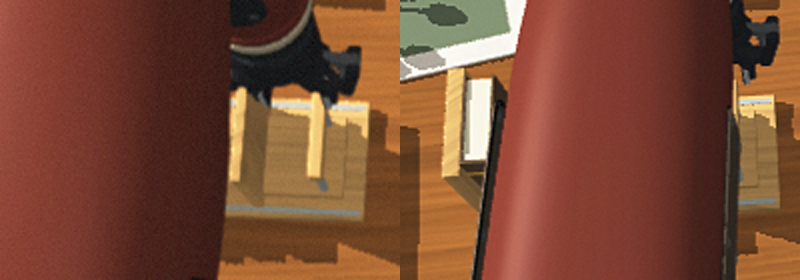

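The arm hides the rack's interior. A force of about 8 N appeared while opening, so I'll swing aside and look.

```bash
python3 - <<'E'
from h import *
np.set_printoptions(precision=4,suppress=True)
robot.move_pose([.45,-.32,.30],[180,0,-174.5]);st()
f=robot.grab_frame("top");g=robot.grab_frame("scene");cv2.imwrite("pics/topP.png",f);cv2.imwrite("pics/sceneP.png",g)
cv2.imwrite("pics/placed2.png",np.hstack([cv2.resize(a[y0:y0+140,70:270],None,fx=2,fy=2,interpolation=2) for a,y0 in((f,75),(g,100))]))
E
```

```text
14.41 [ 0.4506 -0.3191  0.3   ] 0.0519 0.0 [0.7 0.3 0.3]
```

View pics/placed2.png

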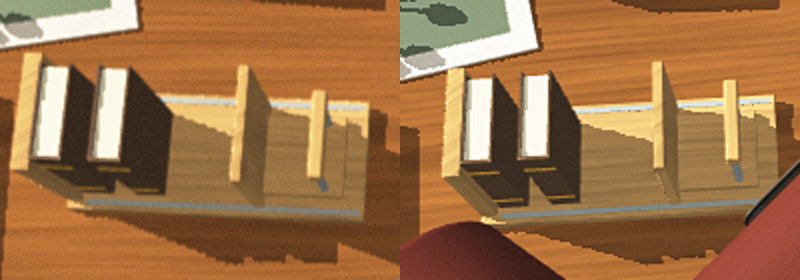

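Both books stand upright in the rack, with the shelved one at (60,115) and the placed one at (110,115) in the left half. They look aligned, with a gap between them. I'll measure their x offset, then close the stop.

```bash
python3 - <<'E'
from h import *
np.set_printoptions(precision=4,suppress=True)
im={n:cv2.imread(f"pics/{n}P.png") for n in("scene","top")}
for n,bs in dict(top=[(85,100,106,160),(113,100,136,160)],scene=[(99,130,120,185),(128,130,148,185)]).items():
    for b in bs: r=cream(n,im[n],b,.168);print(n,inv(r[0]),*r[1:])
E
```

```text
top [-0.0018  0.1399] 0.026668377 0.09626577 -3.3456268 (86, 108, 18, 45)
top [-0.0014  0.0778] 0.026354471 0.09588326 -2.7807007 (116, 109, 17, 45)
scene [-0.003  0.138] 0.027004441 0.09384182 -2.71595 (102, 140, 14, 40)
scene [-0.0022  0.076 ] 0.027748087 0.093848005 -3.3498383 (130, 138, 14, 40)
```

```bash
python3 - <<'E'
from h import *
O=[180,0,177.3]; b=-.1322
robot.move_pose(rk(0,b,.25),O)
robot.set_gripper(.05)
print(robot.line_to(rk(0,b,.166),vel=.1,guard=10));st("at bar")
robot.set_gripper(0);st("grip");print(inv(robot.observe()["tool_pos"]))
print(robot.line_to(rk(0,-.008,.166),vel=.06,guard=25));st("near");print(inv(robot.observe()["tool_pos"]))
print(robot.line_to(rk(0,.016,.166),vel=.015,guard=12));st("snug");print(inv(robot.observe()["tool_pos"]))
E
```

```text
False
at bar 17.16 [0.5502 0.0504 0.1668] 0.0502 0.0 [ 0.3 -0.4 -0. ]
grip 17.56 [0.5501 0.0504 0.1667] 0.0149 59.0 [-1.1 -0.1  5.4]
[ 0.00034195 -0.13220329]
False
near 19.77 [0.556  0.174  0.1667] 0.0149 59.3 [-0.8 -1.6  5.6]
[ 0.00040834 -0.00846223]
True
snug 20.88 [0.5568 0.1904 0.1668] 0.015 59.6 [-0.7 -1.9  4.9]
[0.00041431 0.00790514]
```

```bash
python3 - <<'E'
from h import *
print(robot.line_to(rk(0,.014,.166),vel=.008,guard=15));st("snug2");print(inv(robot.observe()["tool_pos"]))
robot.set_gripper(.045);st("open")
robot.line_to(rk(0,.006,.27),vel=.12)
robot.move_pose([.45,-.32,.30],[180,0,-174.5]);st()
f=robot.grab_frame("top");g=robot.grab_frame("scene")
cv2.imwrite("pics/fin.png",np.hstack([cv2.resize(a[y0:y0+140,70:270],None,fx=2,fy=2,interpolation=2) for a,y0 in((f,75),(g,100))]))
E
```

```text
True
snug2 21.29 [0.5568 0.1906 0.1668] 0.0151 59.8 [-0.1 -1.8  3.7]
[0.0004478  0.00814778]
open 21.69 [0.5564 0.1907 0.1662] 0.0452 0.0 [ 0.5 -1.  -0. ]
 24.59 [ 0.4504 -0.3193  0.2999] 0.0449 0.0 [-1.   0.5 -0. ]
```

View pics/fin.png

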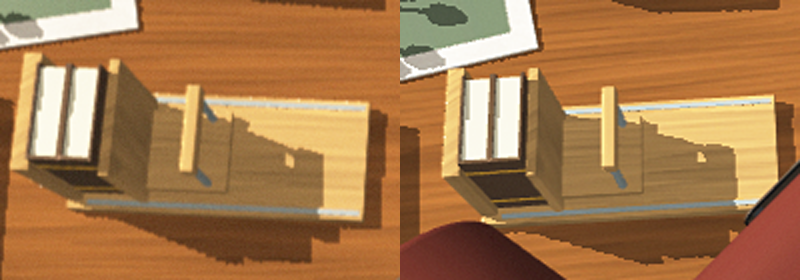

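Both books stand upright, level and tight between the wall and the stop (around (65,115) in the left half), and the gripper is clear. Handing in.

```bash
python3 -c "
from plant import robot
print(robot.job_done())"
```

```text
the job is handed in; nothing more can be done
None
```

The 34 mm book now stands upright in the rack beside its fellow, in line to within about 1 mm, with the stop closed snug against both; I handed the job in at about 25 s with the robot clear.

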